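# Crank a board down onto its test probes

## Robot

A 6-joint arm with a two-finger parallel gripper is mounted at the origin on a cart in front of the work surface, level with it; the furniture and walls round the work are solid. World frame = base frame: x ahead of the robot, y to its left, z up, the work surface at z = 0. Lengths are in m, angles in rad, forces in N, time in s.
With the tool pointing down it reaches from about 0.325 to 0.85 m from the base axis. Payload 15.5 kg.
Tool frame: the origin (TCP) lies between the finger pads; the fingertips stand 22 mm ahead of it and the grasp point (between the pads) lies 3 mm ahead of it; z points along the fingers, x is the direction in which the jaws open and shut, and the axes are right-handed (so a half turn about z gives the same grasp; the last joint's range is limited). The gripper opens to 91 mm and grips with 3 to 60 N. Pads are 32 mm wide; open, the fingers measure 118 mm over their backs; the gripper's body (76 mm by 178 mm) begins 60 mm behind the grasp point.
Start: joints at [-1.284, 0.494, 1.345, -0, 1.302, -0.096], TCP at [0.233, -0.58, 0.236] pointing down, gripper open.
Joint ranges: [-2.91, 2.91], [-0.82, 2.16], [0.22, 2.67], [-1.22, 4.37], [0.12, 2.79], [-3.08, 3.08]. Speed limits (rad/s): [1.89, 1.89, 2.57, 3.01, 3.01, 3.01].

## Interface

Orientations are given as a 3x3 rotation matrix whose columns are the frame's x, y, z axes.
In Python, from cell import readout, eyes, manip, silhouettes gives the robot as it stands.
- The arm moves only by the tool step_arm, never from a script. Its argument "moves" is a list of rows, each a list of 3 entries, a list of its own where there are three numbers: the finger opening in m, from 0 to 0.0912, then the shift along the tool's x, y, z in m, then the turn about the tool's z in rad. In form: [[grip, [tx, ty, tz], turn], ...]. A call has 1 to 20 rows; each row shifts and turns the pose as measured when the row begins, along the tool's axes as they then stand; what a row does not reach is not made up. A row lasts 1/8 s, in which the tool goes at most 62.5 mm and 10.7 degrees, less where a joint would pass 70% of its speed; a pose out of reach is approached as far as the arm can. A call is refused whole if a number of a shift passes 0.0625 or a number of a turn 0.188, either way. A call with a gripper value outside its range is refused whole. The fingers move at their own pace and stop on an object; "squeeze" is the grip in N (left out, the last holds). Time passes only in rows, so rows that do not move let the fingers close. It gives the time, the measured TCP pose, the force and the opening at its end, in the units of the state.
- readout.get_obs(): the state, without advancing time (a new reading comes with each control period).
- eyes.get_image(name): name is "scene" or "top" or "wrist"; returns a dict with "frame" (400x640x3 uint8, blue, green, red), "depth" (400x640 float32, m along the optical axis (not along the pixel's ray), 0 where there is no reading), "mtx" (3x3 intrinsics, pixels), "dist" ([k1, k2, p1, p2, k3] as OpenCV has them; the pictures are not rectified), "origin" and "rotation" of the camera in the world. Camera axes: x right, y down, z forward; pixel columns grow to the right and rows downward; lengths in m; the calibration is good to about 2 mm. A picture is of the moment at which its call begins.
- manip.finish_job(): hands the job in, once; it reports no verdict.
Trained networks look in a picture, given as the dict that the camera call returned (one of the last four; its "shot" number tells which), for a name from the list of things; names that differ only in an ending like _2 or _b are one class to them, and where a whole thing is asked for, a point or a joint stands for the part that bears it (a point fixed in the world has none). Each returns a list of dicts, best first, with "p" (0 to 1); they miss things now and then, are a little off and sometimes report something else, mostly with a low value. They report only what shows in the picture. A call takes as long as a camera call. They do not tell look-alikes from the thing itself.
- silhouettes(picture, label): "pixels" (400x640 bool, what is visible of it) and "bbox" ([left, top, right, bottom] in pixels, round what is visible of it).
The state is a dict: "t": time; "joint_positions": joint angles; "qd": joint speeds; "tau": joint torques, N m; "position": TCP position; "eef_rot": TCP orientation; "contact_force": force on the tool from outside, world axes, zero at the start; "torque": the same for the moment, N m; "opening": finger opening in m.
Only numpy, scipy, OpenCV 4.12 (cv2) and the standard library are available. Lean on these libraries where they do the work, as an engineer would, in place of code of your own. Each camera call takes 0.05 s, during which the arm holds its last target.

## Task

Get the circuit board onto its test probes: push the tray of the small test press fully home, unfold the crank's folding grip until it stands fully upright, then crank the spindle clockwise (seen from above) by that grip until the platen rests on its stops. Do not wind the platen down before the tray is home and the grip is upright, leave the grip upright, let go, and do not disturb the other things on the bench.

Things in the scene. Friction and masses are not known exactly. Their poses are not given: they have to be found in the camera images.
- press: aluminium bench press for testing circuit boards, fixed to the bench: base plate 145 x 172 mm, two steel columns, a bridge (52 mm deep, 160 mm wide, top at z = 114 mm). Origin: on the bench, directly below the spindle axis. x: the way the tray is pushed home; the tray comes out to -x. y: along the bridge. z up
- tray_handle (a point): middle of the handle bar of the tray: a level bar 10 mm thick and 60 mm long (along the press's y), 80 mm above the bench, standing on two posts at the tray's outer end. The tray's top is 27 mm above the bench
- tray (a joint): slide of the tray, m: 0 = drawn out (as it starts), 0.050 = fully home against its stop; moves along the press's x; drag about 2 N, stays where it is left
- nest (a joint): the grey spring-borne plate in the tray on which the board lies, m: 0 = up, 5 mm proud of the tray; grows as it is pressed down, about 0.0045 when the platen rests on its stops (about 13 N)
- board: green circuit board, 50 x 70 mm, lying loose between low corner ledges in the tray's nest. Origin: centre of its underside
- platen_under (a point): middle of the underside of the platen, the plate that slides on the columns below the bridge and carries four black pusher rods 22 mm long. It is 67.5 mm above the bench at the top and 52.5 mm when it rests on the stop collars of the columns
- spindle (a joint): turn of the vertical spindle with its crank arm, rad: grows clockwise seen from above; 0 = platen at the top, 7.85 = platen on its stops (12 mm of platen travel a turn). Starts anywhere from 0 to 1.3. Friction 0.08 N m, stays where it is left. Seen from above, the arm points 0.65 rad minus this value counterclockwise from the press's x
- spindle_axis (a point): point on the spindle's axis at the height of the fold pin, 168 mm above the bench
- fold_pin (a point): middle of the level pin on which the grip folds, in the fork at the end of the crank arm, 60 mm from the spindle's axis and 168 mm above the bench; the pin is square to the arm. The arm is 17 mm wide and its top is 17 mm below the pin; the fork is 25 mm wide
- grip_core (a joint): fold of the grip, rad: 0 = folded, lying level over the arm and pointing from the pin back across the spindle's axis; pi/2 = upright against its stop, pointing straight up from the pin (working position). Stiff (0.06 N m): stays where it is left
- grip_mid (a point): centre of the grip: a black round sleeve 25 mm thick that reaches from 16 to 90 mm from the fold pin (this point is 53 mm from it). The sleeve spins freely on its core, so that a hand can hold it without turning while it cranks
- flux_tin: bystander: flat round tin with a green lid, 79 mm wide, 24 mm tall, on the bench to the left of the press
- side_cutters: bystander: red-handled side cutters, 113 mm long, lying near the edge of the bench
- narrow_board: bystander: narrow green board, 26 x 74 mm, lying behind the press
- small_board: bystander: small green board, 34 x 58 mm, lying on the bench to the right of the press
There are look-alikes about, which are no part of the job. What is shaped like the board but black is not meant.

How it is judged:
On the way:
1. the tray is home and the grip stands upright while the platen is still up (value of joint tray above 0.047 m and value of joint grip_core above 1.35 rad and value of joint spindle below 2.1 rad), for 0.1 s.
At the end, for the whole second after the job is handed in: the tray is home (within 3 mm), the grip stands upright (within about 12 degrees), the spindle is wound down to its stop (within 0.45 rad, 0.9 mm of platen travel) and at rest, and the platen's rods press the board, lying in the nest under the platen, at least 3 mm down (value of joint tray above 0.047 m and value of joint grip_core above 1.35 rad and value of joint spindle above 7.4 rad and value of joint nest above 0.003 m and contact force between platen and board above 4 N and x of board in the frame of press between -0.005 and 0.004 m and velocity of joint spindle between -0.05 and 0.05 rad/s); the robot touches nothing.
It fails at once if the platen is wound down before the tray is home and the grip is upright (value of joint spindle above 2.1 rad and (value of joint tray below 0.045 m or value of joint grip_core below 1.2 rad)).
It fails at once if a bystander is disturbed (distance of any of flux_tin, side_cutters, narrow_board, small_board from where it was at the start of the episode above 0.02 m).
It also fails if it takes over 54 s, if anything falls off the work surface, if the arm or the gripper's body presses on something with over 40 N, if the wrist force passes 120 N, or if a joint passes its speed limit or range.

## Working session

There is one attempt and no reset: what is moved stays moved. The work goes in short steps, Python scripts to look and compute and a tool call to move; the robot and the scene stay as the last step left them, time stands still between calls to the robot, and variables do not carry over. Pictures are saved under pics/ and viewed, and the job is handed in when it is done.

Besides the shell and the picture viewer there is one more tool, called after "Emit:" by a JSON object that holds its "api" and its "payload", one argument or row to a line. step_arm: Moves the arm, as the interface text tells. Its arguments: {"type":"object","properties":{"moves":{"type":"array"},"squeeze":{"type":"number"}},"required":["moves"]}

```bash
ls; mkdir -p pics; python3 - <<'E'
from cell import readout, eyes
import cv2, numpy as np, pickle
o=readout.get_obs()
for k,v in o.items(): print(k,np.round(v,4).tolist())
for n in ("scene","top"):
    im=eyes.get_image(n); pickle.dump(im,open(f"pics/{n}0.pkl","wb")); cv2.imwrite(f"pics/{n}0.png",im["frame"])
    print(n,im["mtx"],im["dist"],im["origin"],im["rotation"],im["shot"])
E
```

```text
pics
t 0.0
joint_positions [-1.2845, 0.4942, 1.3461, 0.0, 1.3025, -0.0955]
qd [0.0014, 0.002, -0.0011, 0.0009, -0.0003, 0.0013]
tau [-0.0066, -87.8829, -38.1856, 0.0702, 0.0533, -0.0001]
position [0.2328, -0.5797, 0.2354]
eef_rot [[0.3725, -0.928, -0.0003], [-0.928, -0.3725, 0.0011], [-0.0012, -0.0001, -1.0]]
contact_force [-0.144, -0.2005, 0.524]
torque [-0.0019, -0.0053, 0.001]
opening 0.091
scene [[374.88474451   0.         317.50164838]
 [  0.         374.88474451 197.01930296]
 [  0.           0.           1.        ]] [0.02347523 0.         0.         0.         0.        ] [0.18899993 0.65177824 0.89955456] [[-0.88233934 -0.35072412  0.31379911]
 [-0.47046559  0.67408498 -0.56944848]
 [-0.01180795 -0.65007848 -0.75977533]] 1
top [[515.73305662   0.         320.98368497]
 [  0.         515.73305662 197.15815673]
 [  0.           0.           1.        ]] [-0.07573667  0.          0.          0.          0.        ] [0.41010462 0.07941543 1.62245123] [[ 0.01078942 -0.99766862  0.0673863 ]
 [-0.99985192 -0.00986042  0.01410358]
 [-0.01340624 -0.06752849 -0.99762727]] 2
```

View pics/scene0.png

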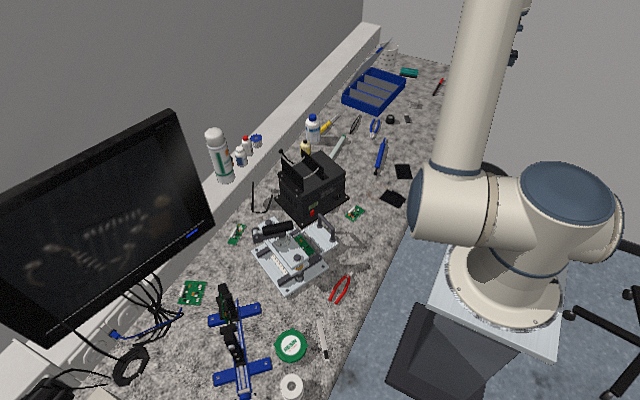

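View pics/top0.png

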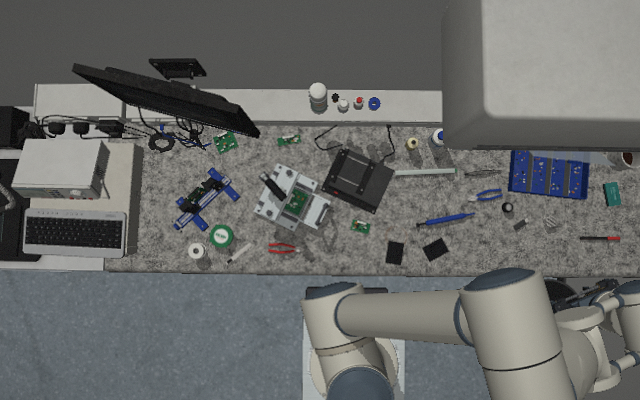

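The press is at about (290,200) in the top view and (290,255) in the scene view. I'll crop both closely and run the networks.

```bash
cat > h.py <<'E'
import numpy as np, cv2
def pts3(im, px):
    px=np.asarray(px,float).reshape(-1,2)
    n=cv2.undistortPoints(px.reshape(-1,1,2),im["mtx"],np.array(im["dist"])).reshape(-1,2)
    return n
def at_depth(im,px):
    px=np.asarray(px,float).reshape(-1,2); n=pts3(im,px)
    d=np.array([im["depth"][int(round(v)),int(round(u))] for u,v in px])
    c=np.c_[n,np.ones(len(n))]*d[:,None]
    return c@np.array(im["rotation"]).T+im["origin"]
def at_z(im,px,z):
    n=pts3(im,px); r=np.c_[n,np.ones(len(n))]@np.array(im["rotation"]).T
    o=np.array(im["origin"]); return o+r*((z-o[2])/r[:,2])[:,None]
def proj(im,P):
    P=np.asarray(P,float).reshape(-1,3); R=np.array(im["rotation"])
    c=(P-im["origin"])@R
    return cv2.projectPoints(c,np.zeros(3),np.zeros(3),im["mtx"],np.array(im["dist"]))[0].reshape(-1,2)
def crop(im,box,s,name):
    l,t,r,b=box; cv2.imwrite(name,cv2.resize(im["frame"][t:b,l:r],None,fx=s,fy=s,interpolation=cv2.INTER_CUBIC))
E
python3 - <<'E'
from cell import readout, eyes, silhouettes
from h import *
import pickle
t=eyes.get_image("top"); s=eyes.get_image("scene")
pickle.dump(t,open("pics/t.pkl","wb"));pickle.dump(s,open("pics/s.pkl","wb"))
crop(t,(240,150,350,240),7,"pics/t1.png"); crop(s,(230,200,370,310),5,"pics/s1.png")
for im,n in((t,"top"),(s,"scene")):
    for l in ("press","tray_handle","tray","board","platen_under","spindle","grip_mid","grip_core","flux_tin","side_cutters","narrow_board","small_board"):
        for r in silhouettes(im,l)[:3]:
            m=r["pixels"]; vv,uu=np.nonzero(m)
            print(n,l,round(r["p"],2),np.round(r["bbox"]).tolist(),m.sum(),"c",uu.mean().round(1),vv.mean().round(1), at_depth(im,[[uu.mean(),vv.mean()]]).round(3)[0])
E
```

```text
top press 0.64 [259.0, 163.0, 332.0, 234.0] 2788 c 289.9 198.6 [0.511 0.197 0.041]
top press 0.21 [277.0, 175.0, 296.0, 221.0] 109 c 288.3 195.5 [0.518 0.199 0.079]
top tray_handle 0.73 [257.0, 162.0, 330.0, 233.0] 2604 c 289.0 198.7 [0.511 0.201 0.035]
top tray_handle 0.63 [297.0, 193.0, 328.0, 231.0] 465 c 315.6 211.6 [0.473 0.118 0.03 ]
top tray 0.96 [287.0, 186.0, 329.0, 229.0] 674 c 312.8 208.6 [0.482 0.127 0.025]
top board 0.79 [284.0, 190.0, 309.0, 217.0] 358 c 295.1 201.9 [0.502 0.182 0.027]
top board 0.6 [387.0, 241.0, 404.0, 266.0] 306 c 393.9 252.4 [ 0.349 -0.127  0.003]
top spindle 0.83 [257.0, 173.0, 286.0, 200.0] 334 c 272.4 186.0 [0.538 0.236 0.182]
top grip_mid 0.76 [264.0, 181.0, 285.0, 203.0] 217 c 275.3 189.6 [0.528 0.229 0.18 ]
top grip_core 0.76 [264.0, 173.0, 286.0, 201.0] 207 c 274.7 189.0 [0.53  0.231 0.175]
top flux_tin 0.73 [210.0, 224.0, 232.0, 246.0] 411 c 221.1 235.4 [0.396 0.413 0.016]
top flux_tin 0.34 [268.0, 242.0, 305.0, 250.0] 121 c 287.7 248.2 [ 0.358  0.205 -0.002]
top flux_tin 0.27 [294.0, 188.0, 330.0, 228.0] 577 c 313.5 211.1 [0.475 0.125 0.024
[... 1326 characters left out ...]
_mid 0.87 [261.0, 225.0, 291.0, 240.0] 333 c 277.2 228.4 [0.525 0.242 0.18 ]
scene grip_core 0.79 [254.0, 223.0, 293.0, 234.0] 355 c 275.1 228.6 [0.529 0.245 0.179]
scene grip_core 0.3 [297.0, 214.0, 339.0, 254.0] 909 c 319.4 236.2 [0.476 0.124 0.029]
scene flux_tin 0.69 [272.0, 328.0, 311.0, 366.0] 855 c 290.6 345.7 [0.393 0.421 0.028]
scene flux_tin 0.42 [255.0, 220.0, 295.0, 237.0] 408 c 275.2 228.6 [0.529 0.244 0.179]
scene side_cutters 0.72 [330.0, 270.0, 354.0, 304.0] 214 c 342.1 284.9 [0.36  0.217 0.003]
scene narrow_board 0.77 [225.0, 228.0, 244.0, 245.0] 218 c 235.9 234.5 [0.702 0.216 0.004]
scene small_board 0.56 [347.0, 208.0, 361.0, 222.0] 144 c 353.9 213.4 [ 0.431 -0.014  0.002]
```

View pics/t1.png

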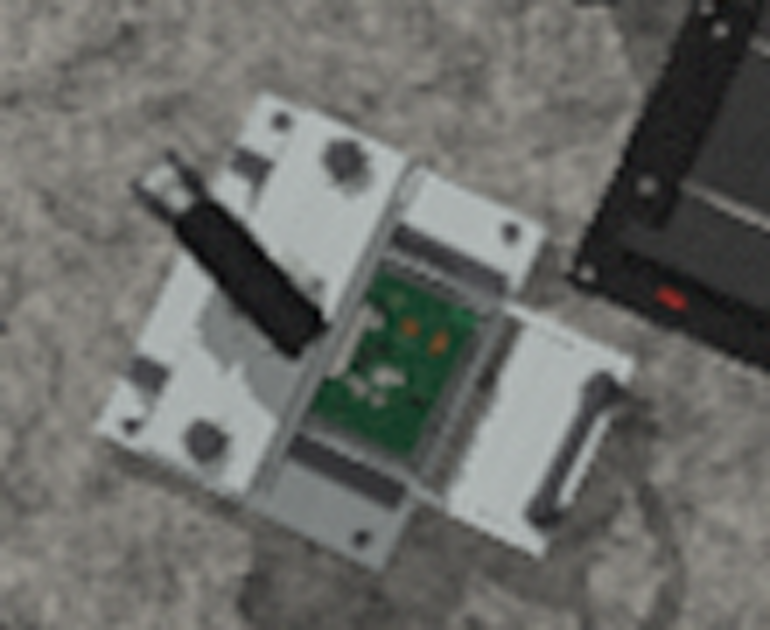

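View pics/s1.png

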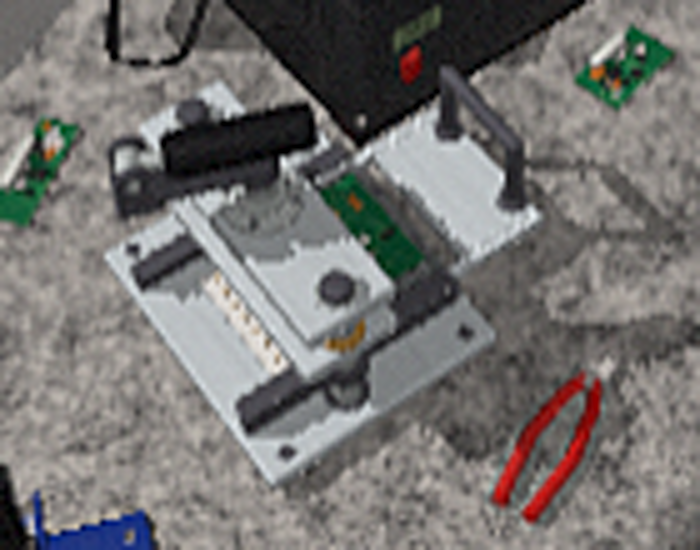

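```bash
python3 - <<'E'
from h import *
import pickle
for n in("t","s"):
    im=pickle.load(open(f"pics/{n}.pkl","rb"))
    vv,uu=np.mgrid[130:320,200:400]; px=np.c_[uu.ravel(),vv.ravel()]
    P=at_depth(im,px); k=(abs(P[:,0]-.5)<.2)&(abs(P[:,1]-.2)<.2)
    P=P[k];
    for a,b in((.107,.12),(.07,.088),(.13,.158),(.16,.2),(.02,.032),(.006,.018)):
        Q=P[(P[:,2]>a)&(P[:,2]<b)]
        if len(Q)<5: continue
        r=cv2.minAreaRect((Q[:,:2]*1000).astype(np.float32))
        print(n,a,b,len(Q),Q.mean(0).round(4),np.median(Q[:,2]).round(4),np.round(r[0],1),np.round(r[1],1),round(r[2],1))
    h,e=np.histogram(P[:,2],bins=np.arange(0,.2,.004)); print(list(zip(e.round(3),h)))
E
```

```text
t 0.107 0.12 1364 [0.5508 0.128  0.1141] 0.1142 [549.3 139.8] [147.3 317.8] 16.9
t 0.07 0.088 176 [0.4968 0.1402 0.0787] 0.0787 [480.5 116.8] [191.3 152.5] 68.3
t 0.13 0.158 74 [0.5933 0.1006 0.1474] 0.1482 [613.3 183.3] [381.7 139. ] 84.3
t 0.16 0.2 399 [0.5714 0.2247 0.1761] 0.1759 [585.8 193.7] [401.  183.1] 78.6
t 0.02 0.032 936 [0.4808 0.1896 0.0263] 0.0267 [509.9 237.2] [257.7 411.2] 22.9
t 0.006 0.018 1355 [0.5071 0.1882 0.0114] 0.0113 [501.8 200. ] [396.3 397.5] 0.3
[(np.float64(0.0), np.int64(3176)), (np.float64(0.004), np.int64(1007)), (np.float64(0.008), np.int64(428)), (np.float64(0.012), np.int64(430)), (np.float64(0.016), np.int64(297)), (np.float64(0.02), np.int64(273)), (np.float64(0.024), np.int64(314)), (np.float64(0.028), np.int64(349)), (np.float64(0.032), np.int64(292)), (np.float64(0.036), np.int64(158)), (np.float64(0.04), np.int64(44)), (np.float64(0.044), np.int64(5)), (np.float64(0.048), np.int64(0)), (np.float64(0.052), np.int64(2)), (np.float64(0.056), np.int64(6)), (np.float64(0.06), np.int64(6)), (np.float64(0.064), np.int64(4)), (np.float64(0.068), np.i
[... 2590 characters left out ...]
np.float64(0.116), np.int64(463)), (np.float64(0.12), np.int64(300)), (np.float64(0.124), np.int64(82)), (np.float64(0.128), np.int64(32)), (np.float64(0.132), np.int64(26)), (np.float64(0.136), np.int64(25)), (np.float64(0.14), np.int64(43)), (np.float64(0.144), np.int64(72)), (np.float64(0.148), np.int64(102)), (np.float64(0.152), np.int64(78)), (np.float64(0.156), np.int64(60)), (np.float64(0.16), np.int64(53)), (np.float64(0.164), np.int64(78)), (np.float64(0.168), np.int64(87)), (np.float64(0.172), np.int64(144)), (np.float64(0.176), np.int64(183)), (np.float64(0.18), np.int64(110)), (np.float64(0.184), np.int64(17)), (np.float64(0.188), np.int64(12)), (np.float64(0.192), np.int64(16))]
```

```bash
python3 - <<'E'
from h import *
import pickle
s=pickle.load(open("pics/s.pkl","rb"));t=pickle.load(open("pics/t.pkl","rb"))
crop(s,(245,212,325,272),10,"pics/s2.png"); crop(t,(252,160,312,205),13,"pics/t2.png")
E
```

```text
(no output)
```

View pics/s2.png

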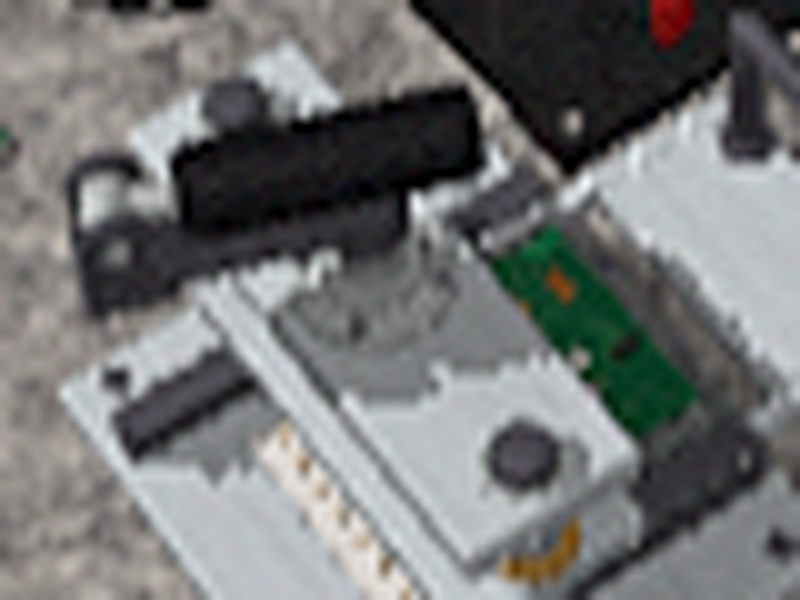

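View pics/t2.png

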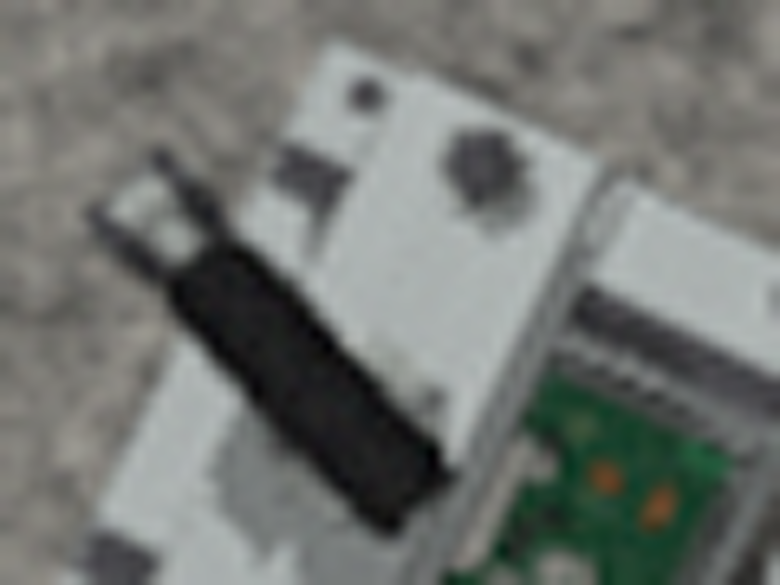

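```bash
python3 - <<'E'
from h import *
import pickle
s=pickle.load(open("pics/s.pkl","rb"));t=pickle.load(open("pics/t.pkl","rb"))
def pr(n,a): print(n,a.round(4).tolist())
pr("t bridge far corners",at_z(t,[[298.5,172.7],[283.9,165.8]],.114))
pr("t caps",at_z(t,[[289.3,172.7],[269.3,212.9]],.118)); 
pr("s caps",at_z(s,[[268.5,222.3],[297.3,257.5]],.118))
pr("s bridge near",at_z(s,[[308.7,257.2],[291.5,267.5]],.114))
c=at_depth(t,[[289,172],[270,213]]);pr("d",c);c=at_depth(s,[[268,222],[297,257]]);pr("d",c)
# handle ends
pr("t handle",at_z(t,[[240+600/7,150+388/7],[240+545/7,150+512/7]],.085))
pr("s handle",at_z(s,[[230+452/5,200+75/5],[230+515/5,200+152/5]],.085))
# grip: fold pin & end
pr("t pin",at_z(t,[[252+158/13,160+225/13],[252+420/13,160+500/13]],.170))
pr("s pin",at_z(s,[[245+105/10,212+200/10],[245+475/10,212+125/10]],.170))
E
```

```text
t bridge far corners [[0.5835, 0.1677, 0.114], [0.6036, 0.2111, 0.114]]
t caps [[0.5828, 0.1945, 0.118], [0.4641, 0.2513, 0.118]]
s caps [[0.5841, 0.201, 0.118], [0.4647, 0.2579, 0.118]]
s bridge near [[0.442, 0.2423, 0.114], [0.4646, 0.286, 0.114]]
d [[0.5844, 0.1951, 0.1222], [0.4636, 0.2486, 0.1238]]
d [[0.5831, 0.2039, 0.1233], [0.4638, 0.2602, 0.1243]]
t handle [[0.4894, 0.0868, 0.085], [0.4363, 0.1096, 0.085]]
s handle [[0.4878, 0.095, 0.085], [0.434, 0.1252, 0.085]]
t pin [[0.5631, 0.2618, 0.17], [0.5035, 0.2036, 0.17]]
s pin [[0.5695, 0.2695, 0.17], [0.5028, 0.2098, 0.17]]
```

```bash
python3 - <<'E'
from h import *
import pickle
from cell import eyes
w=eyes.get_image("wrist"); pickle.dump(w,open("pics/w.pkl","wb")); cv2.imwrite("pics/w0.png",w["frame"])
print(w["origin"],w["rotation"],w["mtx"])
ax=np.array([.524,.226]); xp=np.array([.431,.902]); yp=np.array([-.902,.431])
G={}
for n in("t","s"):
    im=pickle.load(open(f"pics/{n}.pkl","rb"))
    vv,uu=np.mgrid[100:330,180:420]; px=np.c_[uu.ravel(),vv.ravel()]
    P=at_depth(im,px); P=P[P[:,2]<.5]
    q=np.c_[(P[:,:2]-ax)@xp,(P[:,:2]-ax)@yp,P[:,2]]
    xs=np.arange(-.28,.12,.02); ys=np.arange(-.2,.2,.02)
    print(n,"rows x_p; cols y_p", (ys*1000).round().astype(int).tolist())
    for x in xs:
        print(int(round(x*1000)),[ (lambda k:int(1000*np.percentile(k,90)) if len(k) else -1)(q[(abs(q[:,0]-x-.01)<.01)&(abs(q[:,1]-y-.01)<.01),2]) for y in ys])
E
```

```text
[ 0.3054478  -0.55172081  0.38518828] [[ 3.73240652e-01 -8.93336707e-01 -2.50281729e-01]
 [-9.27734458e-01 -3.59274743e-01 -1.01145608e-01]
 [ 4.37180051e-04  2.69946637e-01 -9.62875185e-01]] [[360.1067483    0.         320.76683063]
 [  0.         360.1067483  203.43352718]
 [  0.           0.           1.        ]]
t rows x_p; cols y_p [-200, -180, -160, -140, -120, -100, -80, -60, -40, -20, 0, 20, 40, 60, 80, 100, 120, 140, 160, 180]
-280 [121, 119, 119, 120, 120, 119, 12, 3, 8, 4, 5, 3, 2, 2, 4, 3, 274, 321, 343, 353]
-260 [118, 120, 120, 120, 119, 116, 51, 3, 10, 8, 2, 3, 4, 4, 2, 2, 1, 299, 336, 342]
-240 [121, 119, 121, 120, 120, 119, 54, 3, 2, 2, 3, 2, 3, 6, 4, 3, 2, 2, 302, 336]
-220 [124, 124, 149, 166, 163, 119, 12, 5, 1, 4, 5, 2, 2, 2, 3, 3, 3, 2, 0, 290]
-200 [165, 161, 124, 122, 148, 118, 13, 4, 3, 2, 2, 3, 2, 3, 2, 2, 2, 3, 1, 0]
-180 [139, 120, 120, 120, 145, 118, 15, 4, 2, 3, 3, 4, 3, 2, 5, 3, 3, 2, 3, 0]
-160 [138, 120, 119, 118, 147, 118, 30, 21, 35, 79, 79, 53, 17, 2, 3, 2, 3, 3, 3, 1]
-140 [175, 174, 174, 174, 173, 122, 14, 28, 84, 84, 85, 84, 27, 2, 4, 4, 8, 1, 
[... 1944 characters left out ...]
0, 2]
-60 [6, 3, 3, 1, -1, -1, 17, 37, 35, 36, 36, 35, 37, 18, 16, 2, 3, 10, 11, 2]
-40 [11, 2, 3, -1, -1, -1, -1, 113, -1, 113, 180, 114, 52, 77, 17, 3, 2, 10, 9, 2]
-20 [13, 2, 2, -1, -1, -1, 116, 116, -1, 178, 180, 166, 115, 115, 108, 2, 3, 2, 3, 2]
0 [2, 2, 3, -1, -1, 3, 124, 123, -1, 181, 179, 117, 116, 122, 109, 2, 2, 3, 3, 3]
20 [3, 3, 2, 2, 2, 15, 114, 76, 78, 180, 173, 115, 114, 114, 18, 2, 3, 2, 2, 3]
40 [8, 4, 2, 1, 2, 17, 19, 37, 175, 176, 19, 18, 37, 18, 17, 2, 2, 2, 3, 2]
60 [2, 10, 4, 2, 2, 3, 16, 18, 174, 174, 15, 16, 16, 16, 8, 3, 2, 3, 2, 1]
80 [98, 7, 5, 3, 3, 3, 3, 2, 3, 3, 3, 2, 3, 2, 2, 2, 3, 3, 25, -1]
100 [90, 2, 4, 2, 3, 2, 3, 3, 2, 3, 3, 2, 2, 3, 3, 2, 3, 3, -1, -1]
```

View pics/w0.png

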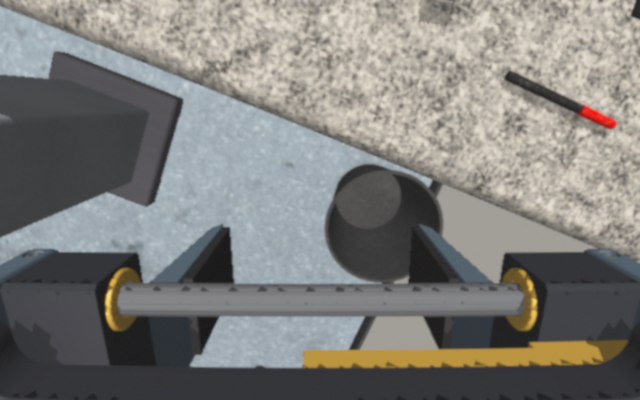

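```bash
cat > plan.py <<'E'
import numpy as np
from cell import readout
def plan(tgt, n, turn_world=0.0, grip=0.0, nt=None, arc=None, rnd=4):
    """rows to go from current pose to world tgt in n rows with total world ccw turn spread on nt rows"""
    o=readout.get_obs(); p=np.array(o["position"]); R=np.array(o["eef_rot"])
    a=np.arctan2(R[1,0],R[0,0]); nt=nt or n; N=max(n,nt)
    d=(np.array(tgt)-p)/n; rows=[]
    for i in range(N):
        dw=d if i<n else np.zeros(3); tw=turn_world/nt if i<nt else 0
        x=np.array([np.cos(a),np.sin(a),0]); y=np.array([np.sin(a),-np.cos(a),0])
        rows.append([grip,[round(float(dw@x),rnd),round(float(dw@y),rnd),round(float(-dw[2]),rnd)],round(-tw,3)])
        a+=tw
    print(str(rows).replace(" ",""), "final ang",a)
E
python3 -c "
from plan import *
plan([.43,.06,.30],14,3.7,0.0,20,rnd=3)"
```

```text
[[0.0,[-0.037,-0.03,-0.005],-0.185],[0.0,[-0.031,-0.036,-0.005],-0.185],[0.0,[-0.024,-0.042,-0.005],-0.185],[0.0,[-0.016,-0.045,-0.005],-0.185],[0.0,[-0.007,-0.047,-0.005],-0.185],[0.0,[0.002,-0.048,-0.005],-0.185],[0.0,[0.01,-0.047,-0.005],-0.185],[0.0,[0.019,-0.044,-0.005],-0.185],[0.0,[0.027,-0.04,-0.005],-0.185],[0.0,[0.033,-0.034,-0.005],-0.185],[0.0,[0.039,-0.027,-0.005],-0.185],[0.0,[0.044,-0.02,-0.005],-0.185],[0.0,[0.046,-0.011,-0.005],-0.185],[0.0,[0.048,-0.003,-0.005],-0.185],[0.0,[0.0,0.0,-0.0],-0.185],[0.0,[0.0,0.0,-0.0],-0.185],[0.0,[0.0,0.0,-0.0],-0.185],[0.0,[0.0,0.0,-0.0],-0.185],[0.0,[0.0,0.0,-0.0],-0.185],[0.0,[0.0,0.0,-0.0],-0.185]] final ang 2.5110384863092854
```

Emit:
{"api": "step_arm", "payload": {
  "moves": [
    [0.0,[-0.037,-0.03,-0.02],-0.185],
    [0.0,[-0.031,-0.036,-0.02],-0.185],
    [0.0,[-0.024,-0.042,-0.015],-0.185],
    [0.0,[-0.016,-0.045,-0.01],-0.185],
    [0.0,[-0.007,-0.047,0],-0.185],
    [0.0,[0.002,-0.048,0],-0.185],
    [0.0,[0.01,-0.047,0],-0.185],
    [0.0,[0.019,-0.044,0],-0.185],
    [0.0,[0.027,-0.04,0],-0.185],
    [0.0,[0.033,-0.034,0],-0.185],
    [0.0,[0.039,-0.027,0],-0.185],
    [0.0,[0.044,-0.02,0],-0.185],
    [0.0,[0.046,-0.011,0],-0.185],
    [0.0,[0.048,-0.003,0],-0.185],
    [0.0,[0.0,0.0,0],-0.185],
    [0.0,[0.0,0.0,0],-0.185],
    [0.0,[0.0,0.0,0],-0.185],
    [0.0,[0.0,0.0,0],-0.185]
  ]
}}

```text
t: 3.7
position: [0.4214, 0.0849, 0.3042]
eef_rot: [[-0.579, 0.815, 0.008], [0.815, 0.579, -0.003], [-0.007, 0.005, -1.0]]
contact_force: [-0.3, 0.8, 0.2]
opening: 0.0003
```

```bash
python3 - <<'E'
from h import *
import pickle
from cell import eyes,readout
o=readout.get_obs(); R=o["eef_rot"]; print(o["t"],np.round(o["position"],4),np.arctan2(R[1][0],R[0][0]),np.round(o["joint_positions"],2),o["opening"],R)
w=eyes.get_image("wrist"); pickle.dump(w,open("pics/w1.pkl","wb")); cv2.imwrite("pics/w1.png",w["frame"])
E
```

```text
3.7 [0.4214 0.0849 0.3042] 2.1883014405529924 [ 0.06  0.14  1.69 -0.    1.3  -2.13] 0.00027825130051152113 [[-0.5789882   0.81529441  0.00822732]
 [ 0.81530495  0.57902468 -0.00287277]
 [-0.00710597  0.00504447 -0.99996203]]
```

View pics/w1.png

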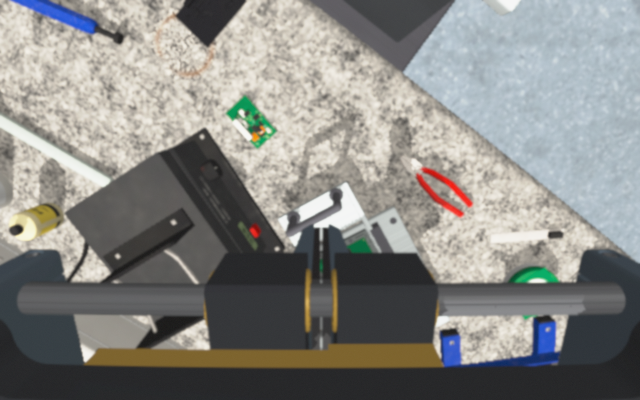

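```bash
python3 - <<'E'
from h import *
import pickle
w=pickle.load(open("pics/w1.pkl","rb")); crop(w,(270,170,410,260),5.5,"pics/w1c.png")
E
```

```text
(no output)
```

View pics/w1c.png

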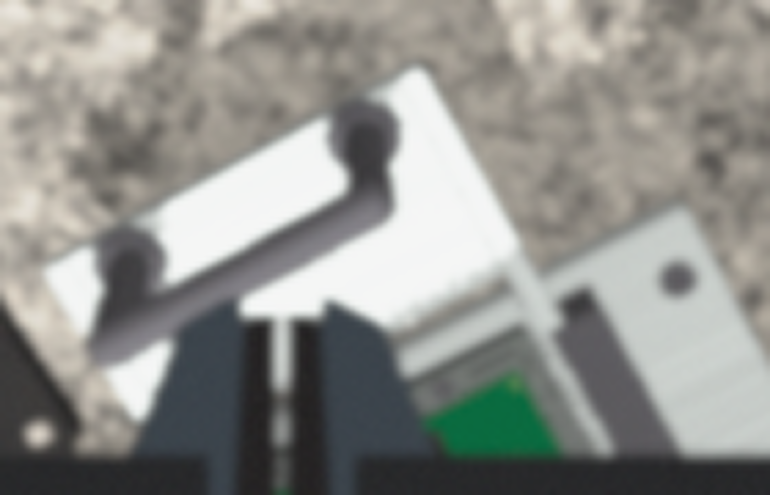

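```bash
python3 - <<'E'
from h import *
import pickle
w=pickle.load(open("pics/w1.pkl","rb"))
a=at_z(w,[[270+100/5.5,170+348/5.5],[270+380/5.5,170+205/5.5]],.082); print(a,a.mean(0),np.linalg.norm(a[0]-a[1]),np.arctan2(*(a[1]-a[0])[[1,0]]))
E
python3 -c "
from plan import *
a=2.188
plan([.435,.058,.25],4,.5,0,4,rnd=3)"
```

```text
[[0.49610023 0.0906485  0.082     ]
 [0.43962119 0.11852212 0.082     ]] [0.46786071 0.10458531 0.082     ] 0.06298269825301815 2.6831412272138797
[[0,[-0.007,-0.001,0.014],-0.125],[0,[-0.007,-0.002,0.014],-0.125],[0,[-0.007,-0.003,0.014],-0.125],[0,[-0.006,-0.004,0.014],-0.125]] final ang 2.6989353912030802
```

```bash
python3 -c "
from plan import *
plan([.435,.068,.16],4,.5,0,4,rnd=3)"
```

```text
[[0,[-0.005,0.0,0.036],-0.125],[0,[-0.005,-0.0,0.036],-0.125],[0,[-0.005,-0.001,0.036],-0.125],[0,[-0.005,-0.002,0.036],-0.125]] final ang 2.6989353912030802
```

Emit:
{"api": "step_arm", "payload": {
  "moves": [
    [0,[-0.005,0,0.02],-0.125],
    [0,[-0.005,0,0.03],-0.125],
    [0,[-0.005,-0.001,0.036],-0.125],
    [0,[-0.005,-0.002,0.036],-0.125],
    [0,[0,0,0.02],0],
    [0,[0,0,0],0]
  ]
}}

```text
t: 4.5
position: [0.4372, 0.0679, 0.1598]
eef_rot: [[-0.903, 0.43, 0.013], [0.43, 0.903, -0.003], [-0.012, 0.003, -1.0]]
contact_force: [0.1, 0.1, 0.1]
opening: 0.0005
```

```bash
cat > st.py <<'E'
import numpy as np
from cell import readout
o=readout.get_obs(); R=np.array(o["eef_rot"]); p=np.array(o["position"])
hc=np.array([.465,.104]); xp=np.array([.434,.901]); yp=np.array([-.901,.434])
print(round(o["t"],2),p.round(4),"ang",np.arctan2(R[1,0],R[0,0]).round(4),"F",np.round(o["contact_force"],1),"T",np.round(o["torque"],2),"open",round(o["opening"],4))
print("rel handle",((p[:2]-hc)@xp).round(4),((p[:2]-hc)@yp).round(4))
E
python3 st.py; python3 -c "
from plan import *
plan([.435,.068,.08],4,.05,0,2,rnd=3)"
```

```text
4.5 [0.4372 0.0679 0.1598] ang 2.6967 F [0.1 0.1 0.1] T [ 0.1  -0.1   0.03] open 0.0005
rel handle -0.0445 0.0094
[[0,[0.001,-0.0,0.02],-0.025],[0,[0.001,-0.0,0.02],-0.025],[0,[0.001,-0.0,0.02],0],[0,[0.001,-0.0,0.02],0]] final ang 2.7467315291372905
```

Emit:
{"api": "step_arm", "payload": {
  "moves": [
    [0,[0.002,0,0.03],0],
    [0,[0,0,0.03],0],
    [0,[0,0,0.02],0],
    [0,[0,0.008,0],0],
    [0,[0,0.008,0],0],
    [0,[0,0.008,0],0],
    [0,[0,0.008,0],0],
    [0,[0,0.008,0],0],
    [0,[0,0,0],0]
  ]
}}

```text
t: 5.62
position: [0.4602, 0.108, 0.0853]
eef_rot: [[-0.898, 0.439, 0.024], [0.439, 0.899, -0.002], [-0.022, 0.008, -1.0]]
contact_force: [0.8, 0.2, 0.2]
opening: 0.0002
```

```bash
python3 st.py
```

```text
5.62 [0.4602 0.108  0.0853] ang 2.6872 F [0.8 0.2 0.2] T [ 0.16 -0.08  0.02] open 0.0002
rel handle 0.0015 0.0061
```

```bash
python3 - <<'E'
from h import *
from cell import eyes
s=eyes.get_image("scene"); crop(s,(230,190,370,300),5.5,"pics/s3.png")
E
```

```text
(no output)
```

View pics/s3.png

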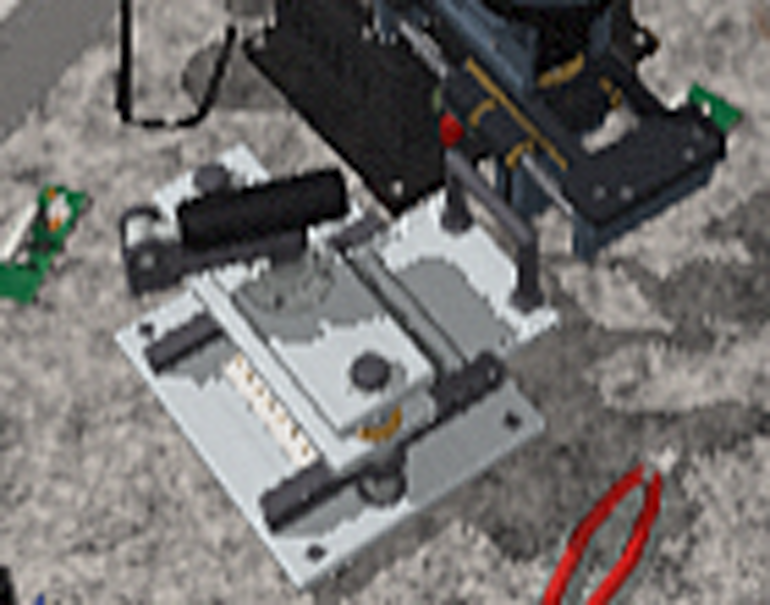

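The tray is sliding in: the handle now sits at about (490,190) in the crop, and the board is under the bridge. I'll keep pushing.

Emit:
{"api": "step_arm", "payload": {
  "moves": [
    [0,[0,0.006,0.003],0],
    [0,[0,0.006,0],0],
    [0,[0,0.006,0],0],
    [0,[0,0.003,0],0],
    [0,[0,0.0,0],0]
  ]
}}

```text
t: 6.3
position: [0.4695, 0.1275, 0.082]
eef_rot: [[-0.898, 0.439, 0.023], [0.439, 0.898, -0.003], [-0.021, 0.008, -1.0]]
contact_force: [-1.0, -0.2, 0.9]
opening: 0.0004
```

```bash
python3 st.py
```

```text
6.3 [0.4695 0.1275 0.082 ] ang 2.6867 F [-1.  -0.2  0.9] T [ 0.04  0.03 -0.  ] open 0.0004
rel handle 0.0232 0.0061
```

Emit:
{"api": "step_arm", "payload": {
  "moves": [
    [0,[0,0.003,0],0],
    [0,[0,0.003,0],0],
    [0,[0,0.002,0],0]
  ]
}}

```text
t: 6.68
position: [0.4718, 0.1329, 0.082]
eef_rot: [[-0.899, 0.438, 0.02], [0.438, 0.899, -0.006], [-0.02, 0.003, -1.0]]
contact_force: [-4.9, -35.4, 11.1]
opening: 0.0005
```

Emit:
{"api": "step_arm", "payload": {
  "moves": [
    [0,[0,0.002,0],0],
    [0,[0,0.002,0],0]
  ]
}}

```text
t: 6.92
position: [0.4718, 0.1328, 0.0821]
eef_rot: [[-0.899, 0.437, 0.016], [0.437, 0.899, -0.012], [-0.019, -0.004, -1.0]]
contact_force: [-3.4, -27.3, 11.1]
opening: 0.0007
```

```bash
python3 st.py
```

```text
6.92 [0.4718 0.1328 0.0821] ang 2.6892 F [ -3.4 -27.3  11.1] T [-4.29  0.62 -0.15] open 0.0007
rel handle 0.0289 0.0063
```

```bash
python3 - <<'E'
# retreat 0.035 back, up; then to hover over grip
import numpy as np
p=np.array([.4718,.1328]); xp=np.array([.434,.901])
q=p-.035*xp; g=np.array([.5145,.2175]); d=g-q
for a in (2.687,2.32): print(a, d@[np.cos(a),np.sin(a)], d@[np.sin(a),-np.cos(a)])
E
```

```text
2.687 -0.0009723226660913811 0.1298494586574507
2.32 0.045684596974297255 0.12155140856566009
```

Emit:
{"api": "step_arm", "payload": {
  "moves": [
    [0,[0,-0.02,0],0],
    [0,[0,-0.015,-0.02],0],
    [0.03,[0,0,-0.06],0],
    [0.07,[0,0,-0.06],0.1],
    [0.07,[0,0,-0.05],0.13],
    [0.07,[0,0,0],0.13]
  ]
}}

```text
t: 7.68
position: [0.4522, 0.101, 0.2782]
eef_rot: [[-0.679, 0.734, 0.016], [0.734, 0.68, -0.011], [-0.019, 0.005, -1.0]]
contact_force: [-0.5, 1.3, -0.3]
opening: 0.0374
```

```bash
python3 st.py; python3 -c "
from plan import *
plan([.5145,.2175,.26],4,0,.07,4,rnd=3)"
```

```text
7.67 [0.4522 0.101  0.2782] ang 2.3179 F [-0.5  1.3 -0.3] T [ 0.21 -0.13 -0.01] open 0.0374
rel handle -0.0082 0.0102
[[0.07,[0.011,0.031,0.005],-0.0],[0.07,[0.011,0.031,0.005],-0.0],[0.07,[0.011,0.031,0.005],-0.0],[0.07,[0.011,0.031,0.005],-0.0]] final ang 2.3178567818871274
```

Emit:
{"api": "step_arm", "payload": {
  "moves": [
    [0.07,[0.011,0.031,0.005],0],
    [0.07,[0.011,0.031,0.005],0],
    [0.07,[0.011,0.031,0.005],0],
    [0.07,[0.009,0.027,0.005],0],
    [0.07,[0,0,0],0]
  ]
}}

```text
t: 8.3
position: [0.5137, 0.2148, 0.2584]
eef_rot: [[-0.676, 0.737, 0.02], [0.737, 0.676, -0.009], [-0.02, 0.008, -1.0]]
contact_force: [0.9, 0.0, -1.0]
opening: 0.0702
```

```bash
python3 st.py; python3 - <<'E'
from h import *
from cell import eyes
import pickle
s=eyes.get_image("scene"); crop(s,(210,160,350,270),5.5,"pics/s4.png")
t=eyes.get_image("top"); crop(t,(240,150,350,240),5.5,"pics/t4.png")
w=eyes.get_image("wrist"); cv2.imwrite("pics/w4.png",w["frame"]); pickle.dump(w,open("pics/w4.pkl","wb"))
E
```

```text
8.3 [0.5137 0.2148 0.2584] ang 2.3133 F [ 0.9  0.  -1. ] T [ 0.13 -0.09  0.01] open 0.0702
rel handle 0.121 0.0042
```

View pics/s4.png

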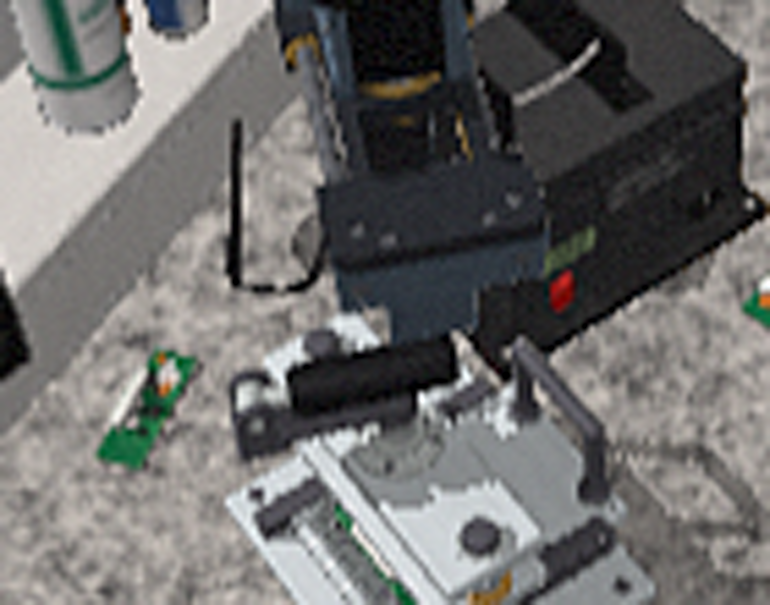

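View pics/w4.png

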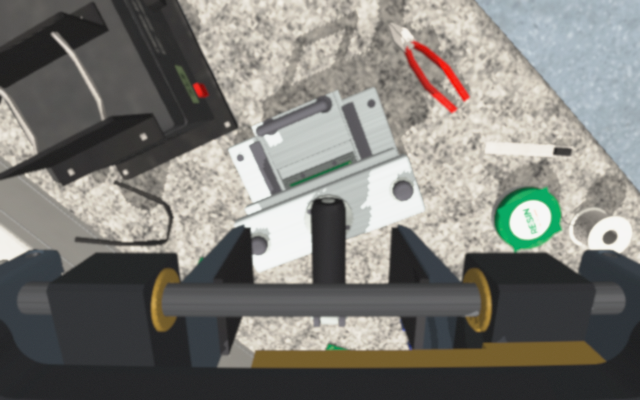

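```bash
python3 - <<'E'
from h import *
import pickle
w=pickle.load(open("pics/w4.pkl","rb")); crop(w,(220,150,440,270),3.5,"pics/w4c.png")
p=at_z(w,[[258,245],[402.5,189.5]],.122); print("caps",p,p.mean(0),np.arctan2(*(p[1]-p[0])[[1,0]]))
p=at_z(w,[[328,201],[328.5,262]],.18); print("grip top line",p)
p=at_z(w,[[258,131],[330,103]],.083);print("handle",p,p.mean(0))
E
```

```text
caps [[0.58436217 0.20023574 0.122     ]
 [0.46650398 0.25542376 0.122     ]] [0.52543308 0.22782975 0.122     ] 2.7036597392035753
grip top line [[0.50297072 0.20664201 0.18      ]
 [0.53474886 0.23659226 0.18      ]]
handle [[0.51774177 0.13515891 0.083     ]
 [0.45672733 0.16605909 0.083     ]] [0.48723455 0.150609   0.083     ]
```

View pics/w4c.png

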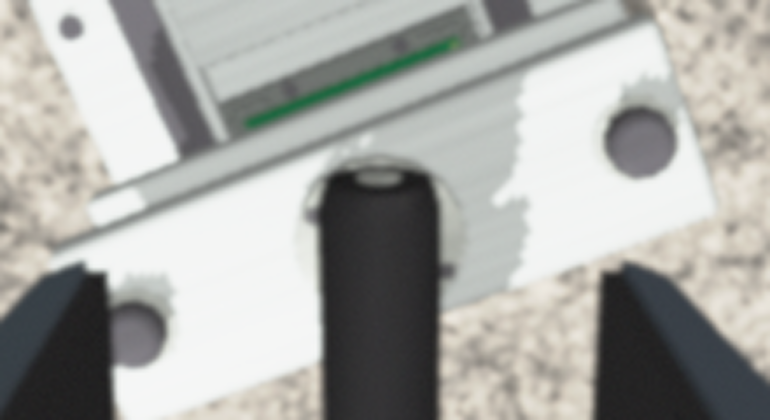

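Emit:
{"api": "step_arm", "payload": {
  "moves": [
    [0.07,[0.001,0.002,0.03],0],
    [0.07,[0.001,0.003,0.03],0],
    [0.07,[0,0,0.025],0],
    [0.07,[0,0,0],0]
  ]
}}

```text
t: 8.95
position: [0.5166, 0.214, 0.1741]
eef_rot: [[-0.673, 0.74, 0.022], [0.74, 0.673, -0.009], [-0.021, 0.011, -1.0]]
contact_force: [-0.2, -0.0, 0.3]
opening: 0.0701
```

```bash
cat > st2.py <<'E'
import numpy as np
from cell import readout
o=readout.get_obs(); R=np.array(o["eef_rot"]); p=np.array(o["position"])
A=np.array([.525,.2275]); a=.755; u=np.array([np.cos(a),np.sin(a)]); v=np.array([-u[1],u[0]])
d=p[:2]-A; f=np.array(o["contact_force"])
print(round(o["t"],2),p.round(4),"ang",np.arctan2(R[1,0],R[0,0]).round(4),"F",np.round(f,1),"open",round(o["opening"],4))
print("rel axis u,v",(d@u).round(4),(d@v).round(4),"polar r",np.linalg.norm(d).round(4),"ang",np.arctan2(d[1],d[0]).round(4),"Fu,Fv",(f[:2]@u).round(1),(f[:2]@v).round(1))
E
python3 st2.py
```

```text
8.95 [0.5166 0.214  0.1741] ang 2.3087 F [-0.2 -0.   0.3] open 0.0701
rel axis u,v -0.0153 -0.004 polar r 0.0159 ang -2.1296 Fu,Fv -0.1 0.1
```

Emit:
{"api": "step_arm", "payload": {
  "moves": [
    [0.05,[0.004,0.002,0.003],-0.017],
    [0.02,[0,0,0],0],
    [0.015,[0,0,0],0],
    [0.015,[0,0,0],0],
    [0.015,[0,0,0],0]
  ],
  "squeeze": 6
}}

```text
t: 9.57
position: [0.516, 0.2186, 0.1743]
eef_rot: [[-0.685, 0.728, 0.026], [0.728, 0.686, -0.007], [-0.023, 0.014, -1.0]]
contact_force: [-4.9, 6.4, -0.5]
opening: 0.0244
```

```bash
python3 st2.py
```

```text
9.57 [0.516  0.2186 0.1743] ang 2.3262 F [-4.9  6.4 -0.5] open 0.0244
rel axis u,v -0.0126 -0.0003 polar r 0.0126 ang -2.3625 Fu,Fv 0.8 8.0
```

```bash
python3 - <<'E'
import numpy as np
r=.0726; th=np.linspace(0,1.5708,14)
for a,b in zip(th[:-1],th[1:]): print(round(b,2),round(r*(np.cos(a)-np.cos(b)),4),round(-r*(np.sin(b)-np.sin(a)),4))
E
```

```text
0.12 0.0005 -0.0088
0.24 0.0016 -0.0086
0.36 0.0026 -0.0084
0.48 0.0036 -0.008
0.6 0.0045 -0.0075
0.72 0.0054 -0.0069
0.85 0.0062 -0.0062
0.97 0.0069 -0.0054
1.09 0.0075 -0.0045
1.21 0.008 -0.0036
1.33 0.0084 -0.0026
1.45 0.0086 -0.0016
1.57 0.0088 -0.0005
```

Emit:
{"api": "step_arm", "payload": {
  "moves": [
    [0.015,[0.001,0.0005,-0.0088],0],
    [0.015,[0,0.0016,-0.0086],0],
    [0.015,[0,0.0026,-0.0084],0],
    [0.015,[0,0.0036,-0.008],0],
    [0.015,[0,0.0045,-0.0075],0],
    [0.015,[0,0,0],0]
  ]
}}

```text
t: 10.32
position: [0.5244, 0.2291, 0.2186]
eef_rot: [[-0.685, 0.728, 0.026], [0.728, 0.686, -0.007], [-0.023, 0.014, -1.0]]
contact_force: [0.0, 0.4, 1.1]
opening: 0.0243
```

```bash
python3 st2.py; python3 - <<'E'
from h import *
from cell import eyes
s=eyes.get_image("scene"); crop(s,(210,160,350,270),5.5,"pics/s5.png")
E
```

```text
10.32 [0.5244 0.2291 0.2186] ang 2.3263 F [0.  0.4 1.1] open 0.0243
rel axis u,v 0.0006 0.0016 polar r 0.0017 ang 1.9495 Fu,Fv 0.3 0.3
```

View pics/s5.png

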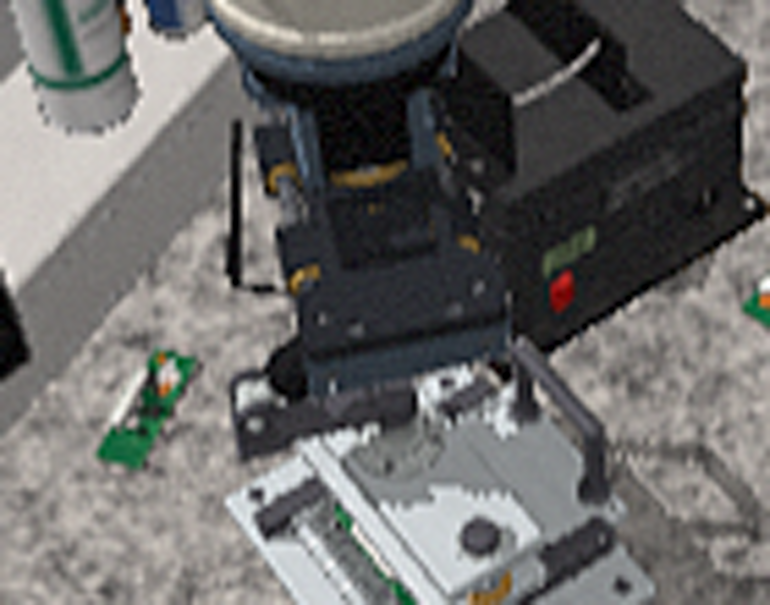

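Emit:
{"api": "step_arm", "payload": {
  "moves": [
    [0.015,[0,0.0054,-0.0065],0],
    [0.015,[0,0.0062,-0.006],0],
    [0.015,[0,0.0069,-0.005],0],
    [0.015,[0,0.0075,-0.0042],0],
    [0.015,[0,0.008,-0.003],0],
    [0.015,[0,0.0084,-0.002],0],
    [0.015,[0,0,0],0]
  ]
}}

```text
t: 11.25
position: [0.5568, 0.26, 0.247]
eef_rot: [[-0.685, 0.728, 0.026], [0.728, 0.686, -0.008], [-0.023, 0.013, -1.0]]
contact_force: [1.0, -1.8, 3.1]
opening: 0.0249
```

```bash
python3 st2.py
```

```text
11.25 [0.5568 0.26   0.247 ] ang 2.3261 F [ 1.  -1.8  3.1] open 0.0249
rel axis u,v 0.0454 0.0019 polar r 0.0455 ang 0.7965 Fu,Fv -0.5 -2.0
```

Emit:
{"api": "step_arm", "payload": {
  "moves": [
    [0.015,[0,0.006,0],0],
    [0.015,[0,0.006,0.001],0],
    [0.015,[0,0.003,0.001],0],
    [0.015,[0,0,0],0]
  ]
}}

```text
t: 11.75
position: [0.5689, 0.2712, 0.2462]
eef_rot: [[-0.685, 0.728, 0.027], [0.728, 0.686, -0.007], [-0.024, 0.015, -1.0]]
contact_force: [-1.8, -4.1, 4.0]
opening: 0.0245
```

```bash
python3 st2.py; python3 - <<'E'
from h import *
from cell import eyes
s=eyes.get_image("scene"); crop(s,(210,160,350,270),5.5,"pics/s6.png")
E
```

```text
11.75 [0.5689 0.2712 0.2462] ang 2.3259 F [-1.8 -4.1  4. ] open 0.0245
rel axis u,v 0.062 0.0017 polar r 0.062 ang 0.783 Fu,Fv -4.1 -1.7
```

View pics/s6.png

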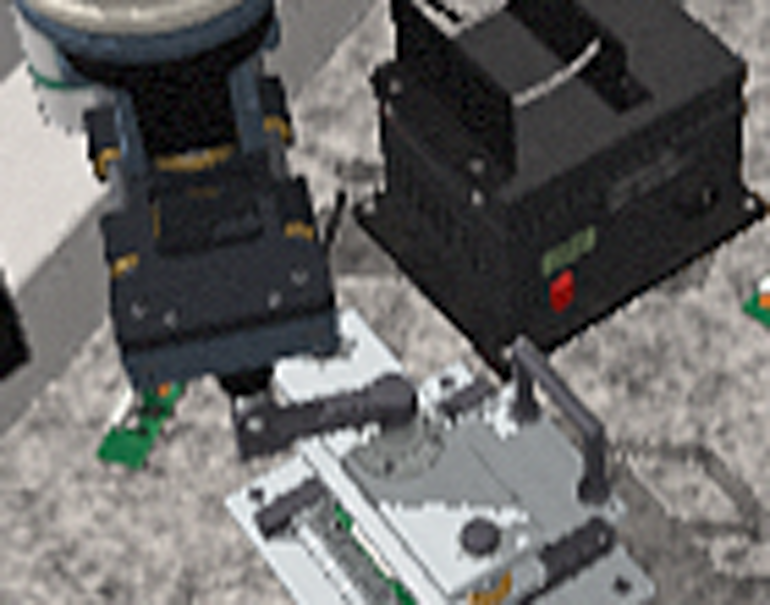

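Emit:
{"api": "step_arm", "payload": {
  "moves": [
    [0.05,[0,0,0],0],
    [0.05,[0,0,0],0],
    [0.05,[0,-0.001,0.012],0],
    [0.05,[0,0,0.008],0],
    [0.05,[0,0,0],0]
  ]
}}

```text
t: 12.42
position: [0.5682, 0.2708, 0.2236]
eef_rot: [[-0.685, 0.728, 0.026], [0.728, 0.686, -0.007], [-0.022, 0.014, -1.0]]
contact_force: [0.3, 0.1, 0.4]
opening: 0.0502
```

```bash
python3 st2.py; python3 - <<'E'
from h import *
from cell import eyes
import pickle
w=eyes.get_image("wrist"); cv2.imwrite("pics/w7.png",w["frame"]); pickle.dump(w,open("pics/w7.pkl","wb"))
E
```

```text
12.43 [0.5682 0.2708 0.2236] ang 2.3259 F [0.3 0.1 0.4] open 0.0502
rel axis u,v 0.0611 0.0019 polar r 0.0612 ang 0.7868 Fu,Fv 0.3 -0.2
```

View pics/w7.png

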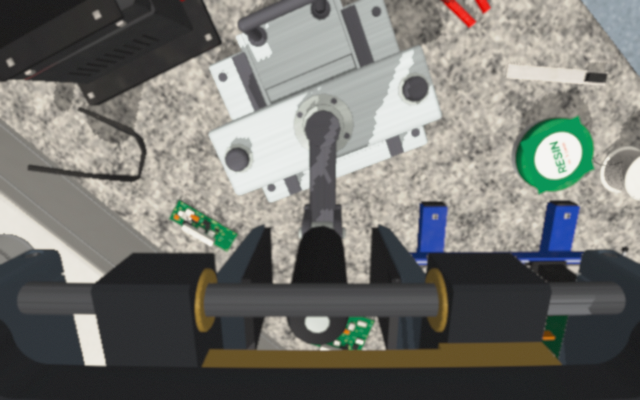

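```bash
python3 - <<'E'
from h import *
import pickle
w=pickle.load(open("pics/w7.pkl","rb"))
print("sleeve tip",at_z(w,[[318,322]],.261)); p=at_z(w,[[236.5,159.5],[415.5,88]],.122); print("caps",p.mean(0)); print("hub",at_z(w,[[322,122]],.151))
A=np.array([.525,.2275]);a=.77
print(proj(w,[[*(A+.06*np.array([np.cos(a),np.sin(a)])),.261],[*A,.151]]))
E
```

```text
sleeve tip [[0.56934314 0.2697413  0.261     ]]
caps [0.52655358 0.22880169 0.122     ]
hub [[0.52416378 0.22615155 0.151     ]]
[[319.47173348 318.99797812]
 [322.67541582 124.60127082]]
```

```bash
cat > crank.py <<'E'
import numpy as np,sys
from cell import readout
n=int(sys.argv[1]); st=float(sys.argv[2]); R0=float(sys.argv[3]) if len(sys.argv)>3 else .0605
o=readout.get_obs(); p=np.array(o["position"]); R=np.array(o["eef_rot"])
A=np.array([.525,.2275]); d=p[:2]-A; ph=np.arctan2(d[1],d[0])
f=np.array(o["contact_force"]); er=d/np.linalg.norm(d); ec=np.array([er[1],-er[0]])
print("t",round(o["t"],2),"r",np.linalg.norm(d).round(4),"phi",ph.round(3),"z",p[2].round(4),"Fr",(f[:2]@er).round(1),"Fcw",(f[:2]@ec).round(1),"Fz",f[2].round(1),"open",round(o["opening"],4))
x=R[:2,0]/np.linalg.norm(R[:2,0]); y=R[:2,1]/np.linalg.norm(R[:2,1]); rows=[]; q=p[:2]
for k in range(1,n+1):
    t=A+R0*np.array([np.cos(ph-k*st),np.sin(ph-k*st)]); dd=t-q; q=t
    rows.append([0.015,[round(float(dd@x),4),round(float(dd@y),4),0],0])
print(str(rows).replace(" ",""))
E
python3 crank.py 8 .12
```

```text
t 12.47 r 0.0613 phi 0.786 z 0.2239 Fr -0.2 Fcw 0.3 Fz 0.0 open 0.0503
[[0.015,[-0.0073,-0.001,0],0],[0.015,[-0.0072,-0.0011,0],0],[0.015,[-0.007,-0.0019,0],0],[0.015,[-0.0067,-0.0028,0],0],[0.015,[-0.0063,-0.0035,0],0],[0.015,[-0.0059,-0.0043,0],0],[0.015,[-0.0053,-0.0049,0],0],[0.015,[-0.0047,-0.0055,0],0]]
```

Emit:
{"api": "step_arm", "payload": {
  "moves": [
    [0.015,[0,0,0],0],
    [0.015,[0,0,0],0],
    [0.015,[0,0,0],0],
    [0.015,[0,0,0],0]
  ],
  "squeeze": 12
}}

```text
t: 12.98
position: [0.5685, 0.271, 0.2245]
eef_rot: [[-0.685, 0.728, 0.027], [0.728, 0.686, -0.006], [-0.023, 0.015, -1.0]]
contact_force: [0.7, -1.0, -2.0]
opening: 0.0248
```

```bash
python3 crank.py 8 .12
```

```text
t 12.97 r 0.0615 phi 0.785 z 0.2245 Fr -0.2 Fcw 1.2 Fz -2.0 open 0.0248
[[0.015,[-0.0073,-0.0012,0],0],[0.015,[-0.0072,-0.0011,0],0],[0.015,[-0.007,-0.0019,0],0],[0.015,[-0.0067,-0.0028,0],0],[0.015,[-0.0063,-0.0035,0],0],[0.015,[-0.0059,-0.0043,0],0],[0.015,[-0.0053,-0.0049,0],0],[0.015,[-0.0047,-0.0055,0],0]]
```

Emit:
{"api": "step_arm", "payload": {
  "moves": [
    [0.015,[-0.0073,-0.0012,0],0],
    [0.015,[-0.0072,-0.0011,0],0],
    [0.015,[-0.007,-0.0019,0],0],
    [0.015,[-0.0067,-0.0028,0],0]
  ]
}}

```text
t: 13.48
position: [0.5831, 0.2442, 0.2245]
eef_rot: [[-0.685, 0.728, 0.025], [0.728, 0.686, -0.006], [-0.022, 0.014, -1.0]]
contact_force: [-2.7, 0.2, -2.3]
opening: 0.0251
```

```bash
python3 crank.py 8 .12
```

```text
t 13.47 r 0.0604 phi 0.281 z 0.2245 Fr -2.6 Fcw -1.0 Fz -2.3 open 0.0251
[[0.015,[-0.0063,-0.0036,0],0],[0.015,[-0.0058,-0.0044,0],0],[0.015,[-0.0052,-0.0051,0],0],[0.015,[-0.0045,-0.0057,0],0],[0.015,[-0.0038,-0.0062,0],0],[0.015,[-0.0031,-0.0066,0],0],[0.015,[-0.0023,-0.0069,0],0],[0.015,[-0.0014,-0.0071,0],0]]
```

Emit:
{"api": "step_arm", "payload": {
  "moves": [
    [0.015,[-0.0063,-0.0036,0],0],
    [0.015,[-0.0058,-0.0044,0],0],
    [0.015,[-0.0052,-0.0051,0],0],
    [0.015,[-0.0045,-0.0057,0],0],
    [0.015,[-0.0038,-0.0062,0],0],
    [0.015,[-0.0031,-0.0066,0],0],
    [0.015,[-0.0023,-0.0069,0],0],
    [0.015,[-0.0014,-0.0071,0],0]
  ]
}}

```text
t: 14.48
position: [0.5685, 0.187, 0.2245]
eef_rot: [[-0.686, 0.728, 0.019], [0.728, 0.686, -0.003], [-0.015, 0.012, -1.0]]
contact_force: [-5.3, 7.7, 0.4]
opening: 0.0253
```

```bash
python3 crank.py 10 .12
```

```text
t 14.47 r 0.0595 phi -0.749 z 0.2245 Fr -9.1 Fcw -2.1 Fz 0.4 open 0.0253
[[0.015,[-0.0011,-0.0072,0],0],[0.015,[0.0008,-0.0072,0],0],[0.015,[0.0017,-0.0071,0],0],[0.015,[0.0025,-0.0068,0],0],[0.015,[0.0033,-0.0065,0],0],[0.015,[0.0041,-0.006,0],0],[0.015,[0.0048,-0.0055,0],0],[0.015,[0.0054,-0.0049,0],0],[0.015,[0.0059,-0.0042,0],0],[0.015,[0.0064,-0.0035,0],0]]
```

```bash
sed -i 's/A=np.array(\[.525,.2275\])/A=np.array([.5242,.2285])/' crank.py; python3 crank.py 10 .12 .0595
```

```text
t 14.47 r 0.0607 phi -0.752 z 0.2245 Fr -9.1 Fcw -2.0 Fz 0.4 open 0.0253
[[0.015,[0.0012,-0.0072,0],0],[0.015,[0.0008,-0.0071,0],0],[0.015,[0.0017,-0.0069,0],0],[0.015,[0.0025,-0.0067,0],0],[0.015,[0.0033,-0.0063,0],0],[0.015,[0.004,-0.0059,0],0],[0.015,[0.0047,-0.0054,0],0],[0.015,[0.0053,-0.0048,0],0],[0.015,[0.0058,-0.0041,0],0],[0.015,[0.0063,-0.0034,0],0]]
```

Emit:
{"api": "step_arm", "payload": {
  "moves": [
    [0.015,[0.0012,-0.0072,0],0],
    [0.015,[0.0008,-0.0071,0],0],
    [0.015,[0.0017,-0.0069,0],0],
    [0.015,[0.0025,-0.0067,0],0],
    [0.015,[0.0033,-0.0063,0],0],
    [0.015,[0.004,-0.0059,0],0]
  ]
}}

```text
t: 15.22
position: [0.5298, 0.1692, 0.2246]
eef_rot: [[-0.685, 0.728, 0.023], [0.728, 0.685, 0.001], [-0.015, 0.018, -1.0]]
contact_force: [1.1, 6.8, -4.0]
opening: 0.0247
```

```bash
python3 crank.py 8 .12 .0600
```

```text
t 15.22 r 0.0596 phi -1.477 z 0.2246 Fr -6.7 Fcw -1.7 Fz -4.0 open 0.0247
[[0.015,[0.0044,-0.0057,0],0],[0.015,[0.0054,-0.0048,0],0],[0.015,[0.0059,-0.0041,0],0],[0.015,[0.0064,-0.0034,0],0],[0.015,[0.0067,-0.0026,0],0],[0.015,[0.007,-0.0018,0],0],[0.015,[0.0071,-0.0009,0],0],[0.015,[0.0072,-0.0001,0],0]]
```

```bash
python3 crank.py 8 .12 .059
```

```text
t 15.22 r 0.0596 phi -1.477 z 0.2246 Fr -6.7 Fcw -1.7 Fz -4.0 open 0.0247
[[0.015,[0.0051,-0.005,0],0],[0.015,[0.0053,-0.0047,0],0],[0.015,[0.0058,-0.004,0],0],[0.015,[0.0062,-0.0033,0],0],[0.015,[0.0066,-0.0026,0],0],[0.015,[0.0069,-0.0017,0],0],[0.015,[0.007,-0.0009,0],0],[0.015,[0.0071,-0.0001,0],0]]
```

Emit:
{"api": "step_arm", "payload": {
  "moves": [
    [0.015,[0.0046,-0.0048,0],0],
    [0.015,[0.0053,-0.0047,0],0],
    [0.015,[0.0058,-0.004,0],0],
    [0.015,[0.0063,-0.0033,0],0],
    [0.015,[0.0066,-0.0026,0],0],
    [0.015,[0.0069,-0.0018,0],0],
    [0.015,[0.007,-0.0009,0],0],
    [0.015,[0.0071,-0.0001,0],0]
  ]
}}

```text
t: 16.23
position: [0.4786, 0.1908, 0.2245]
eef_rot: [[-0.685, 0.728, 0.029], [0.728, 0.685, 0.001], [-0.019, 0.022, -1.0]]
contact_force: [3.2, 0.7, 0.6]
opening: 0.0248
```

```bash
python3 crank.py 8 .12 .0595
```

```text
t 16.23 r 0.0592 phi -2.451 z 0.2245 Fr -2.9 Fcw -1.5 Fz 0.6 open 0.0248
[[0.015,[0.0071,0.0006,0],0],[0.015,[0.0069,0.0017,0],0],[0.015,[0.0067,0.0025,0],0],[0.015,[0.0063,0.0033,0],0],[0.015,[0.0059,0.0041,0],0],[0.015,[0.0053,0.0047,0],0],[0.015,[0.0047,0.0053,0],0],[0.015,[0.0041,0.0059,0],0]]
```

Emit:
{"api": "step_arm", "payload": {
  "moves": [
    [0.015,[0.0071,0.0006,0],0],
    [0.015,[0.0069,0.0017,0],0],
    [0.015,[0.0067,0.0025,0],0],
    [0.015,[0.0063,0.0033,0],0],
    [0.015,[0.0059,0.0041,0],0],
    [0.015,[0.0053,0.0047,0],0],
    [0.015,[0.0047,0.0053,0],0],
    [0.015,[0.0041,0.0059,0],0]
  ]
}}

```text
t: 17.23
position: [0.4668, 0.2476, 0.2245]
eef_rot: [[-0.685, 0.728, 0.031], [0.728, 0.686, -0.0], [-0.022, 0.022, -1.0]]
contact_force: [5.1, -3.3, 0.5]
opening: 0.0245
```

```bash
python3 crank.py 8 .12 .0598
```

```text
t 17.23 r 0.0605 phi 2.82 z 0.2245 Fr -5.9 Fcw -1.6 Fz 0.5 open 0.0245
[[0.015,[0.0024,0.0068,0],0],[0.015,[0.0022,0.0068,0],0],[0.015,[0.0014,0.007,0],0],[0.015,[0.0005,0.0072,0],0],[0.015,[-0.0003,0.0072,0],0],[0.015,[-0.0012,0.0071,0],0],[0.015,[-0.002,0.0069,0],0],[0.015,[-0.0028,0.0066,0],0]]
```

Emit:
{"api": "step_arm", "payload": {
  "moves": [
    [0.015,[0.0024,0.0068,0],0],
    [0.015,[0.0022,0.0068,0],0],
    [0.015,[0.0014,0.007,0],0],
    [0.015,[0.0005,0.0072,0],0],
    [0.015,[-0.0003,0.0072,0],0],
    [0.015,[-0.0012,0.0071,0],0],
    [0.015,[-0.002,0.0069,0],0],
    [0.015,[-0.0028,0.0066,0],0]
  ]
}}

```text
t: 18.23
position: [0.5079, 0.2878, 0.2245]
eef_rot: [[-0.685, 0.728, 0.026], [0.728, 0.686, -0.003], [-0.02, 0.017, -1.0]]
contact_force: [-0.9, -5.4, 1.0]
opening: 0.0247
```

```bash
python3 crank.py 8 .12 .0595
```

```text
t 18.23 r 0.0615 phi 1.84 z 0.2245 Fr -5.0 Fcw -2.3 Fz 1.0 open 0.0247
[[0.015,[-0.0054,0.0052,0],0],[0.015,[-0.0044,0.0056,0],0],[0.015,[-0.005,0.005,0],0],[0.015,[-0.0056,0.0044,0],0],[0.015,[-0.0061,0.0037,0],0],[0.015,[-0.0065,0.0029,0],0],[0.015,[-0.0068,0.0021,0],0],[0.015,[-0.007,0.0013,0],0]]
```

Emit:
{"api": "step_arm", "payload": {
  "moves": [
    [0.015,[-0.0045,0.0055,0],0],
    [0.015,[-0.0044,0.0056,0],0],
    [0.015,[-0.005,0.005,0],0],
    [0.015,[-0.0056,0.0044,0],0],
    [0.015,[-0.0061,0.0037,0],0],
    [0.015,[-0.0065,0.0029,0],0],
    [0.015,[-0.0068,0.0021,0],0],
    [0.015,[-0.007,0.0013,0],0]
  ]
}}

```text
t: 19.23
position: [0.5642, 0.2751, 0.2247]
eef_rot: [[-0.685, 0.728, 0.023], [0.728, 0.686, -0.002], [-0.017, 0.016, -1.0]]
contact_force: [-1.9, 1.0, -5.6]
opening: 0.0249
```

```bash
python3 crank.py 8 .1 .0605
```

```text
t 19.23 r 0.0615 phi 0.861 z 0.2247 Fr -0.5 Fcw -2.1 Fz -5.6 open 0.0249
[[0.015,[-0.0061,-0.0006,0],0],[0.015,[-0.006,-0.0003,0],0],[0.015,[-0.006,-0.0009,0],0],[0.015,[-0.0059,-0.0015,0],0],[0.015,[-0.0057,-0.002,0],0],[0.015,[-0.0055,-0.0026,0],0],[0.015,[-0.0052,-0.0031,0],0],[0.015,[-0.0048,-0.0036,0],0]]
```

Emit:
{"api": "step_arm", "payload": {
  "moves": [
    [0.015,[-0.0061,-0.0006,0],0],
    [0.015,[-0.006,-0.0003,0],0],
    [0.015,[-0.006,-0.0009,0],0],
    [0.015,[-0.0059,-0.0015,0],0],
    [0.015,[0,0,0],0]
  ]
}}

```text
t: 19.85
position: [0.5797, 0.2535, 0.2247]
eef_rot: [[-0.685, 0.728, 0.023], [0.728, 0.685, -0.002], [-0.017, 0.016, -1.0]]
contact_force: [2.0, -0.9, -7.0]
opening: 0.0248
```

```bash
python3 crank.py 6 .06 .0605
```

```text
t 19.85 r 0.0609 phi 0.423 z 0.2247 Fr 1.5 Fcw 1.6 Fz -7.0 open 0.0248
[[0.015,[-0.0033,-0.0016,0],0],[0.015,[-0.0033,-0.0015,0],0],[0.015,[-0.0032,-0.0017,0],0],[0.015,[-0.0031,-0.0019,0],0],[0.015,[-0.003,-0.0021,0],0],[0.015,[-0.0029,-0.0022,0],0]]
```

Emit:
{"api": "step_arm", "payload": {
  "moves": [
    [0.015,[-0.0033,-0.0014,0],0],
    [0.015,[-0.0033,-0.0015,0],0],
    [0.015,[-0.0032,-0.0017,0],0]
  ]
}}

```text
t: 20.23
position: [0.5831, 0.243, 0.2248]
eef_rot: [[-0.685, 0.728, 0.023], [0.728, 0.686, -0.002], [-0.017, 0.016, -1.0]]
contact_force: [0.6, 0.9, -7.3]
opening: 0.0246
```

```bash
python3 crank.py 4 .05 .061
```

```text
t 20.23 r 0.0606 phi 0.241 z 0.2248 Fr 0.8 Fcw -0.7 Fz -7.3 open 0.0246
[[0.015,[-0.0028,-0.0012,0],0],[0.015,[-0.0025,-0.0017,0],0],[0.015,[-0.0024,-0.0018,0],0],[0.015,[-0.0024,-0.0019,0],0]]
```

Emit:
{"api": "step_arm", "payload": {
  "moves": [
    [0.015,[-0.0028,-0.0012,0],0],
    [0.015,[-0.0025,-0.0015,0],0]
  ]
}}

```text
t: 20.48
position: [0.5834, 0.2389, 0.2249]
eef_rot: [[-0.686, 0.728, 0.021], [0.728, 0.686, 0.002], [-0.013, 0.017, -1.0]]
contact_force: [-8.4, 17.0, -2.8]
opening: 0.0256
```

```bash
python3 crank.py 3 .05 .061
```

```text
t 20.48 r 0.0602 phi 0.174 z 0.2249 Fr -5.3 Fcw -18.2 Fz -2.8 open 0.0256
[[0.015,[-0.003,-0.001,0],0],[0.015,[-0.0024,-0.0019,0],0],[0.015,[-0.0023,-0.002,0],0]]
```

Emit:
{"api": "step_arm", "payload": {
  "moves": [
    [0.0256,[0.0008,0.0005,0],0],
    [0.05,[0,0,0],0],
    [0.055,[0,0,0],0],
    [0.055,[0,0,0],0]
  ]
}}

```text
t: 20.98
position: [0.584, 0.24, 0.2266]
eef_rot: [[-0.686, 0.727, 0.024], [0.728, 0.686, 0.003], [-0.014, 0.019, -1.0]]
contact_force: [0.1, 0.2, -0.2]
opening: 0.0527
```

```bash
python3 crank.py 1 .05 .061; python3 - <<'E'
from h import *
from cell import eyes
import pickle
w=eyes.get_image("wrist"); cv2.imwrite("pics/w8.png",w["frame"]); pickle.dump(w,open("pics/w8.pkl","wb"))
E
```

```text
t 20.98 r 0.0609 phi 0.19 z 0.2266 Fr 0.1 Fcw -0.2 Fz -0.2 open 0.0527
[[0.015,[-0.0026,-0.0016,0],0]]
```

View pics/w8.png

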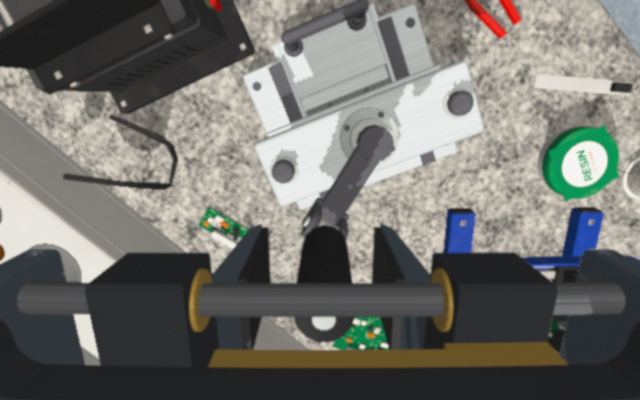

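Emit:
{"api": "step_arm", "payload": {
  "moves": [
    [0.06,[0,0,-0.02],0],
    [0.07,[0,0,-0.04],0],
    [0.07,[0,0,-0.05],0],
    [0.07,[0,-0.05,-0.03],0],
    [0.07,[0,-0.06,0],0],
    [0.07,[0,-0.06,0],0],
    [0.07,[0,-0.04,0],0],
    [0.07,[0,0,0],0]
  ]
}}

```text
t: 22.02
position: [0.4239, 0.0909, 0.3674]
eef_rot: [[-0.686, 0.728, 0.027], [0.728, 0.686, 0.001], [-0.018, 0.021, -1.0]]
contact_force: [0.6, 0.1, 0.2]
opening: 0.07
```

```bash
python3 - <<'E'
from h import *
from cell import eyes,readout
import pickle
o=readout.get_obs(); print(o["t"],np.round(o["position"],3),np.round(o["contact_force"],1))
s=eyes.get_image("scene"); crop(s,(225,185,365,295),5.5,"pics/s9.png");pickle.dump(s,open("pics/s9.pkl","wb"))
t=eyes.get_image("top"); crop(t,(200,120,380,260),4,"pics/t9.png");pickle.dump(t,open("pics/t9.pkl","wb"))
E
```

```text
22.025 [0.424 0.091 0.367] [0.6 0.1 0.2]
```

View pics/s9.png

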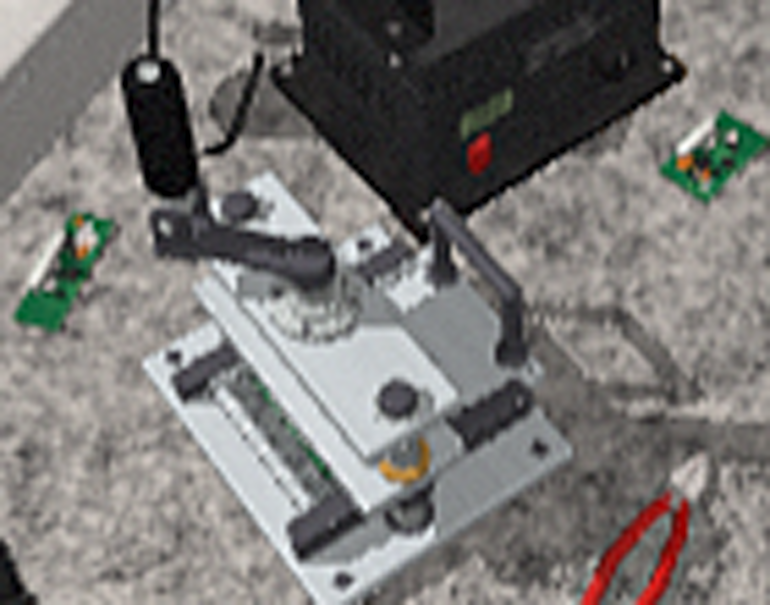

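View pics/t9.png

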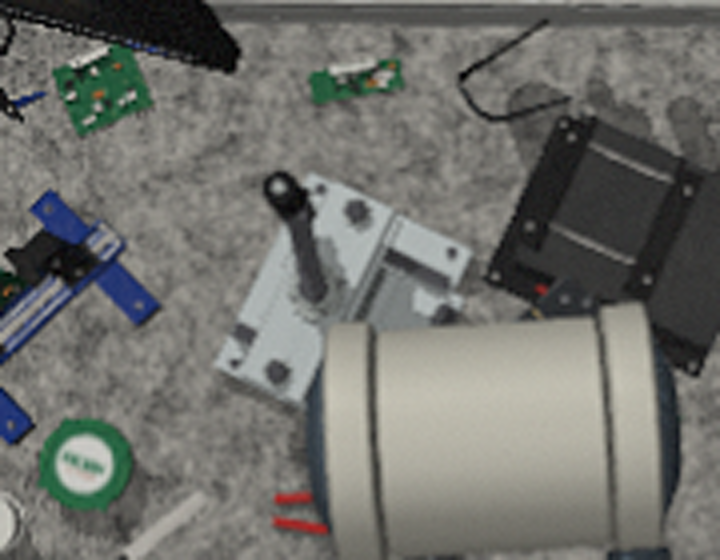

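```bash
python3 - <<'E'
from h import *
import pickle
s=pickle.load(open("pics/s9.pkl","rb"));t=pickle.load(open("pics/t9.pkl","rb"))
A=np.array([.5245,.228]); off={'s':np.array([0,.003]),'t':np.array([0,-.004])}
for ph in(.1,.174,.3):
  P=A+.06*np.array([np.cos(ph),np.sin(ph)])
  for n,im in(('s',s),('t',t)):
    Q=[[*(P+off[n]),.168],[*(P+off[n]),.26],[*(A+off[n]),.151]]
    p=proj(im,Q); print(ph,n,((p-[225,185])*5.5).round(0).tolist() if n=='s' else ((p-[200,120])*4).round(0).tolist())
# handle home + bystanders
hc=at_z(s,[[225+437/5.5,185+208/5.5],[225+512/5.5,185+297/5.5]],.085); print("handle now scene",hc.mean(0),"start scene approx .461 .110 -> moved",(hc.mean(0)[:2]-[.4609,.1101])@[.434,.901])
E
python3 - <<'E'
import sys; sys.path.insert(0,'.')
from h import *
from cell import eyes,silhouettes
s=eyes.get_image("scene")
for l in ("flux_tin","side_cutters","narrow_board","small_board","platen_under"):
    for r in silhouettes(s,l)[:1]:
        vv,uu=np.nonzero(r["pixels"]); print(l,round(r["p"],2),uu.mean().round(1),vv.mean().round(1),at_z(s,[[uu.mean(),vv.mean()]],.0)[0].round(3))
E
```

```text
0.1 s [[182.0, 195.0], [153.0, 60.0], [307.0, 259.0]]
0.1 t [[302.0, 200.0], [288.0, 184.0], [311.0, 286.0]]
0.174 s [[178.0, 203.0], [148.0, 68.0], [307.0, 259.0]]
0.174 t [[296.0, 201.0], [282.0, 185.0], [311.0, 286.0]]
0.3 s [[172.0, 216.0], [141.0, 82.0], [307.0, 259.0]]
0.3 t [[286.0, 204.0], [271.0, 187.0], [311.0, 286.0]]
handle now scene [0.48488779 0.15312626 0.085     ] start scene approx .461 .110 -> moved 0.04917736333667253
flux_tin 0.78 290.7 346.0 [0.399 0.414 0.   ]
side_cutters 0.8 345.4 283.4 [0.355 0.208 0.   ]
narrow_board 0.44 235.9 234.4 [0.704 0.214 0.   ]
small_board 0.53 354.4 213.1 [ 0.431 -0.017  0.   ]
platen_under 0.74 286.2 252.0 [0.543 0.197 0.   ]
```

```bash
python3 -c "
from cell import manip,readout
print(manip.finish_job()); print(readout.get_obs()['t'])"
```

```text
the job is handed in; nothing more can be done
None
the job is handed in; nothing more can be done
```

I handed the job in at about 22 s of the 54 s. My checks say it worked, but no verdict came back.

**What I did**
- **Tray:** I pushed it home by its handle until the force rose to about 35 N against the stop.
- **Grip:** I unfolded it by its sleeve to its upright stop.
- **Crank:** I wound the spindle clockwise by the grip until it ran into its stop, with about 18 N on the hand. Then I let go and backed away.

**Last checks**
- **Tray:** the handle had moved about 49 mm of the 50 mm.
- **Grip:** its tip showed within about 1 px of the upright model in both outside cameras.
- **Spindle:** the arm angle gives about 7.88 rad, against 7.85 at the stop.
- **Robot:** the force on the tool read about zero after I let go, and nothing was in contact.
- **Bystanders:** the flux tin and both bench boards showed within 1 px of where they started. The side cutters' outline centre read about 4 px (roughly 1 cm) off. I put that down to the outline network, since the arm never came near them.

**Not checked directly:** I inferred the nest depth and the force on the board from the spindle reaching its stop. The two outside cameras disagreed by about 7 mm in y, so I located the spindle axis with the wrist camera and adjusted it by feel while cranking.

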